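Draw the telescopic stick to full length and take it from its holder

ROBOT

A 6-joint arm with a two-finger parallel gripper is mounted at the origin on the work surface; the furniture and walls round the work are solid. World frame = base frame: x ahead of the robot, y to its left, z up, the work surface at z = 0. Lengths are in m, angles in degrees, forces in N, time in s.
With the tool pointing down it reaches from about 0.4 to 0.825 m from the base axis. Payload 7 kg.
Tool frame: the origin (TCP) lies at the very end of the fingers, on their centre line; the grasp point (between the pads) lies 19 mm behind it (ctrl.tcp_to_grasp is the distance from the TCP to the grasp point, in m); z points along the fingers, x is the direction in which the jaws open and shut, and the axes are right-handed (so a half turn about z gives the same grasp; the last joint's range is limited). The gripper opens to 88 mm and grips with 3 to 60 N. Pads are 19 mm wide; open, the fingers measure 130 mm over their backs; the gripper's body (78 mm by 193 mm) begins 47 mm behind the grasp point.
Start: joints at [84.46, 20.546, 0.682, 0, -70.136, -16.507], TCP at [0.253, 0.626, 0.227] pointing down, gripper open.
Joint ranges: [-176.03, 176.03], [-82.01, 121.73], [-58.28, 71.71], [-173.87, 95.51], [-174.79, -0.11], [-173.66, 173.66]. Speed limits (degrees/s): [136.94, 136.94, 172.46, 180, 180, 180].

INTERFACE

Orientations are given as [roll, pitch, yaw] about the fixed x, y, z axes, in that order (R = Rz(yaw) Ry(pitch) Rx(roll)).
In Python, from plant import sensors, vision, ticket, ctrl gives the robot as it stands. The module is installed in compiled form; this text tells all that it offers.
- The arm moves only by the tool drive_tool, never from a script. Its argument "moves" is a list of rows, each a list of 6 numbers: the shift along the tool's x, y, z in units of 0.15 m (1.0 is 0.15 m), then the turn, a rotation vector about the tool's x, y, z in units of 60 degrees (1.0 is 60 degrees). In form: [[dx, dy, dz, rx, ry, rz], ...]. A call has 1 to 8 rows; each row is the pose to reach, as a shift and turn from the pose measured when the call began, along the tool's axes at that moment; what a row does not reach only later rows make up. A row lasts 1/10 s, in which the tool goes at most 50 mm and 8.59 degrees, less where a joint would pass 70% of its speed; a pose out of reach is approached as far as the arm can. A call with a number of a shift or a turn outside -1 to 1 is refused whole. A call with a gripper value outside its range is refused whole. "fingers" is the opening, from -1 (shut) to 1 (fully open), set as the call begins (left out, the last holds). The fingers move at their own pace and stop on an object; the grip force is fixed at half the most. Time passes only in rows, so rows that repeat a pose let the fingers close. It gives the time, the measured TCP pose, the force and the opening at its end, in the units of the state.
- sensors.get_obs(): the state, without advancing time (a new reading comes with each control period).
- vision.snapshot(name): name is "scene" or "side" or "wrist"; returns a dict with "pixels" (420x560x3 uint8, red, green, blue), "fx", "fy", "cx", "cy" (pixels), "R" (3x3) and "t" (3): a world point X has camera coordinates R X + t. Camera axes: x right, y down, z forward; pixel columns grow to the right and rows downward; lengths in m; the calibration is good to about 2 mm. A picture is of the moment at which its call begins. There is no depth.
- ticket.close_job(): hands the job in, once; it reports no verdict.
The state is a dict: "clock": time; "joint_pos": joint angles; "qvel": joint speeds; "tau": joint torques, N m; "tool_pos": TCP position; "orientation": TCP orientation; "force": force on the tool from outside, world axes, zero at the start; "moment": the same for the moment, N m; "opening": finger opening in m.
Only numpy, scipy, OpenCV 4.12 (cv2) and the standard library are available. Lean on these libraries where they do the work, as an engineer would, in place of code of your own. Each camera call takes 0.05 s, during which the arm holds its last target.

TASK

The telescopic measuring stick stands in its bench holder: squeeze the button on the side of its black head and, keeping it squeezed, pull the head straight up past the first click to the second stop, where it is fully drawn out, while the holder's sprung catch still keeps the tube down. Then pull on straight up until the tube comes out of the catch, and finish with the stick held in the gripper, upright and still, fully drawn out, its foot in the air well clear of the holder; the program ends while holding it, nothing is put down. Leave the jar, the mandrel and the roll of tape beside it where they stand.

Things in the scene. Friction and masses are not known exactly. Their poses are not given: they have to be found in the camera images.
- stick: telescopic stick standing upright in the holder, 0.23 kg: aluminium tube 24 mm in diameter with a black collar (29 mm across) at its top, 118 mm above the foot, and above it the black head on a 15 mm steel rod that slides in the tube. Origin: centre of the tube's underside (the foot); z up along the stick; the button is on the head's side that faces this frame's -x
- head_grip (a point): centre of the stick's head, a black rounded block 24 (x) x 26 (y) x 48 mm (z) with a 3 mm cap on top, 4 mm above the collar. Frame parallel to the stick's. A grey button pad 14 mm wide, 28 mm high stands 4.5 mm proud of the middle of the -x side. This point is 146 mm above the foot with the rod in, 206 mm fully drawn out
- button (a joint): travel of the button into the head: 0 out, 0.004 m fully pressed (about 8 N). A squeeze on the head along its x presses it (width over the button 28.5 mm, pressed 24.5 mm). Unless it is pressed 3 mm or more, a pawl locks the rod in the tube
- rod (a joint): how far the rod is drawn out of the tube: 0 pushed in (start), first stop at about 0.030 m (a sprung click: about 5 N takes it over), second stop at 0.060 m (click and hard end: it goes no farther)
- holder_mouth (a point): centre of the mouth of the holder's round socket, at its top face, 36 mm above the table. The socket (26 mm across, 30 mm deep) takes the tube's foot with 1 mm play; two sprung plungers in its sides catch a groove in the foot. An upward pull of about 15 N, more than the rod's clicks need, snaps the tube out after about 5 mm; the foot is out of the socket after 30 mm
- holder: the holder, fixed to the table: a grey block 60 x 60 x 36 mm on a steel foot plate 110 x 34 mm. Origin: centre of its underside, z up. The plungers' brass stems stick out along its +y and -y to 46 mm from the middle
- pin_jar: clear jar of pins, 56 mm across, 74 mm high, standing near the holder; origin at its underside
- mandrel: small steel mandrel standing on its flange, 19 mm across, 60 mm high, near the holder; origin at its underside
- black_tape: roll of black tape lying flat, 58 mm across, 19 mm high, near the holder; origin at its underside

How it is judged (in metres and radians):
On the way:
1. the rod is drawn out to its second stop while the catch still keeps the tube in the holder (value of joint rod above 0.057 m and z of stick in the frame of holder below 0.016 m), for 0.04 s.
At the end, for the whole second after the job is handed in: The fingers hold the stick (contact over 2 N), drawn out to the second stop (rod within 3 mm of 60 mm), upright within 0.25 rad, at rest (under 0.03 m/s), its foot at least 15 mm above the holder's top and the holder not touching it (value of joint rod above 0.057 m and z of stick in the frame of holder_mouth above 0.015 m and angle between stick's own z axis and vertical below 0.25 rad and contact force between the fingers and stick above 2 N and contact force between stick and holder below 0.1 N and linear speed of stick below 0.03 m/s); the arm keeps its last pose, push and grip.
It fails at once if the jar, the mandrel or the tape roll is shifted by more than 20 mm or knocked over (distance of any of pin_jar, mandrel, black_tape from where it was at the start of the episode above 0.02 m or angle between any of pin_jar, mandrel's own z axis and vertical above 0.5 rad).
It also fails if it takes over 32 s, if anything falls off the work surface, if the arm or the gripper's body presses on something with over 40 N, if the wrist force passes 120 N, or if a joint passes its speed limit or range.

## Working session

There is one attempt and no reset: what is moved stays moved. The work goes in short steps, Python scripts to look and compute and a tool call to move; the robot and the scene stay as the last step left them, time stands still between calls to the robot, and variables do not carry over. Pictures are saved under pics/ and viewed, and the job is handed in when it is done.

Besides the shell and the picture viewer there is one more tool, called after ">>>" by a JSON object that holds its "name" and its "arguments". drive_tool: Moves the arm, as the interface text tells. Shifts and turns lie within -1 to 1; 1 stands for 0.15 m of shift or 60 degrees of turn. Its arguments: {"type":"object","properties":{"moves":{"type":"array"},"fingers":{"type":"number"}},"required":["moves"]}

```bash
mkdir -p pics
cat > h.py <<'E'
import numpy as np, cv2
from plant import sensors, vision, ticket, ctrl
def snap(n,f):
    s=vision.snapshot(n); cv2.imwrite('pics/'+f,cv2.cvtColor(s['pixels'],cv2.COLOR_RGB2BGR)); np.savez('pics/'+f+'.npz',**s); return s
def load(f): return dict(np.load('pics/'+f+'.npz'))
def ray(s,u,v):
    R=np.array(s['R']);t=np.array(s['t']); d=R.T@np.array([(u-s['cx'])/s['fx'],(v-s['cy'])/s['fy'],1]); return -R.T@t, d/np.linalg.norm(d)
def onz(s,u,v,z):
    o,d=ray(s,u,v); return o+d*(z-o[2])/d[2]
def proj(s,X):
    c=np.array(s['R'])@np.array(X)+np.array(s['t']); return s['fx']*c[0]/c[2]+s['cx'], s['fy']*c[1]/c[2]+s['cy']
def tri(*rs):
    A=np.zeros((3,3));b=np.zeros(3)
    for o,d in rs:
        P=np.eye(3)-np.outer(d,d);A+=P;b+=P@o
    x=np.linalg.solve(A,b); return x,[np.linalg.norm(np.cross(x-o,d)) for o,d in rs]
E
python3 - <<'E'
from h import *
np.set_printoptions(precision=4,suppress=True)
for n in ['scene','side','wrist']:
    s=snap(n,n+'0.png'); print(n,ray(s,280,210),s['fx'])
print(sensors.get_obs())
E
```

```text
scene (array([-0.096 ,  0.435 ,  0.5389]), array([ 0.7026, -0.5286, -0.4763])) 480.94181065462215
side (array([0.1026, 0.5302, 0.6181]), array([ 0.4182, -0.6594, -0.6248])) 395.463861549589
wrist (array([0.3313, 0.594 , 0.3824]), array([-0.2835,  0.1235, -0.951 ])) 377.45470241903473
{'clock': 0.15, 'joint_pos': array([ 84.4584,  20.5812,   0.6472,  -0.0137, -70.1344, -16.5085]), 'qvel': array([ 0.0804,  0.0284,  0.0874,  0.0103, -0.0757, -0.07  ]), 'tau': array([ -0.0016, -58.3272,  29.3291,   7.0012,   0.0088,  -0.0001]), 'tool_pos': array([0.2533, 0.6253, 0.2259]), 'orientation': array([-179.9929,   -0.0693, -112.0548]), 'force': array([ 0.1122, -0.5199,  0.9845]), 'moment': array([ 0.0334,  0.0044, -0.032 ]), 'opening': 0.08780318576347028}
```

View pics/scene0.png

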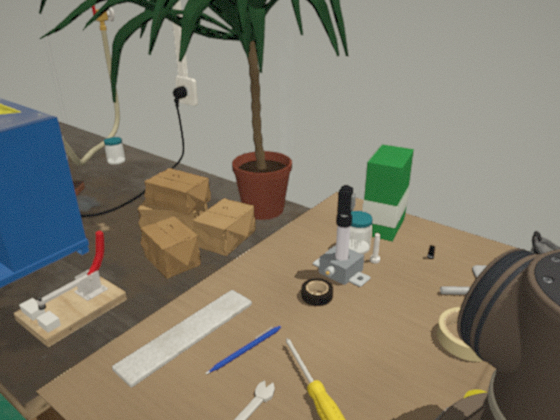

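View pics/side0.png

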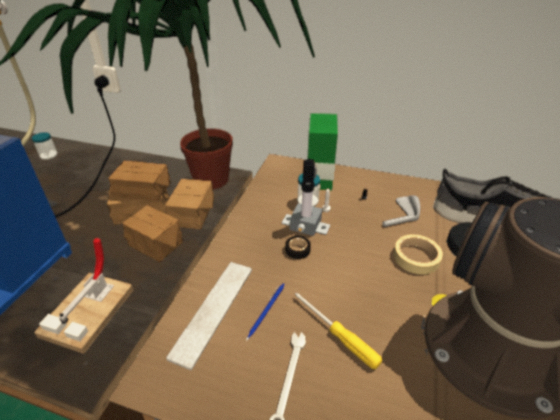

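View pics/wrist0.png

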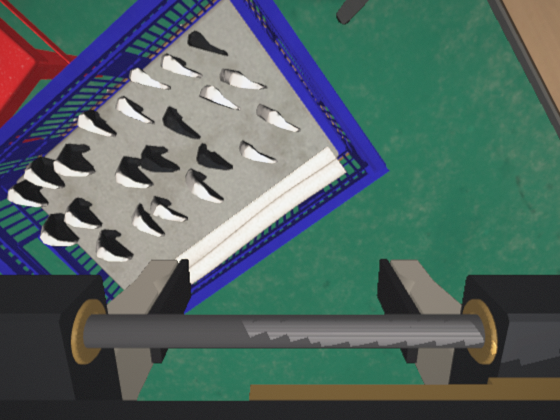

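Run:
```python
import cv2,numpy as np
a=cv2.imread('pics/scene0.png')[175:310,285:395]; b=cv2.imread('pics/side0.png')[150:265,265:345]
a=cv2.resize(a,(440,540),interpolation=cv2.INTER_CUBIC)
b=cv2.resize(b,(360,518),interpolation=cv2.INTER_CUBIC)
c=np.zeros((540,800,3),np.uint8); c[:540,:440]=a; c[:518,440:]=b
cv2.imwrite('pics/zoom0.png',c)
```

```text
(no output)
```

View pics/zoom0.png

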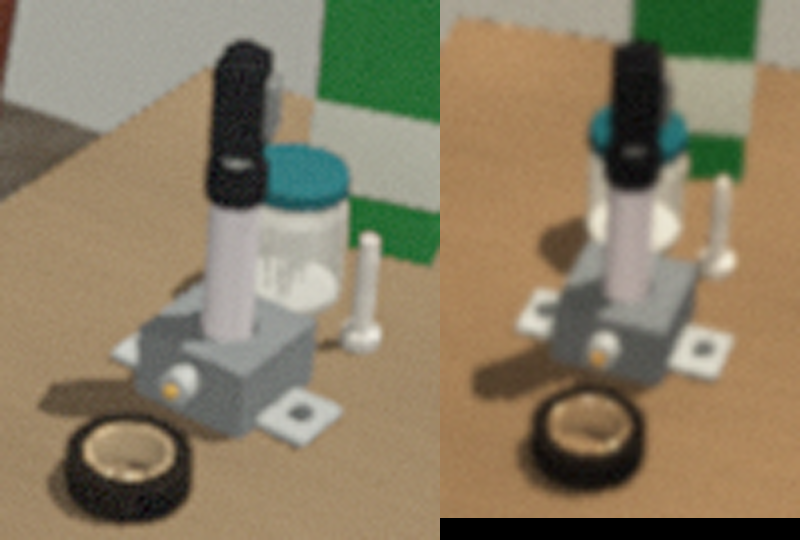

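Run:
```python
from h import *
np.set_printoptions(precision=4,suppress=True)
a=load('scene0.png');b=load('side0.png')
A=lambda u,v:(285+u/4-.4,175+v/4-.4); B=lambda u,v:(265+(u-440)/4.5-.4,150+v/4.5-.4)
print('captop a',onz(a,*A(245,48),.179),'b',onz(b,*B(638,47),.179))
print('mouth a',onz(a,*A(231,333),.036),'b',onz(b,*B(630,293),.036))
print('collarbottom front a',onz(a,*A(237,200),.112),'b',onz(b,*B(630,183),.112))
print('tri top',tri(ray(a,*A(245,48)),ray(b,*B(638,47))))
print('tri mouth',tri(ray(a,*A(231,333)),ray(b,*B(630,293))))
for n,s,F,L in (('a',a,A,[(137,325),(240,372),(315,315)]),('b',b,B,[(556,322),(660,345),(694,262)])):
    print(n,[onz(s,*F(*p),.036)[:2] for p in L])
print('plate ends',onz(a,*A(300,412),.006),onz(a,*A(125,352),.006), onz(b,*B(703,350),.006),onz(b,*B(540,312),.006))
print('stem',onz(a,*A(172,390),.02),onz(b,*B(598,355),.02))
print('jar',onz(a,*A(300,165),.074),onz(b,*B(638,135),.074),'mandrel top',onz(a,*A(371,238),.06),onz(b,*B(723,180),.06),'tape',onz(a,*A(128,450),.019),onz(b,*B(588,423),.019))
print('green box bottom/top',onz(a,*A(435,262),.0))
X=onz(a,*A(231,333),.036)
print(tri(ray(a,*A(275,105)),ray(b,*B(663,85))))
```

```text
captop a [ 0.4324 -0.1049  0.179 ] b [ 0.4361 -0.1079  0.179 ]
mouth a [ 0.4265 -0.1016  0.036 ] b [ 0.4305 -0.1027  0.036 ]
collarbottom front a [ 0.4214 -0.0947  0.112 ] b [ 0.429  -0.0935  0.112 ]
tri top (array([ 0.4381, -0.1112,  0.1758]), [np.float64(0.0008264520577780618), np.float64(0.0008264520577780881)])
tri mouth (array([ 0.4344, -0.11  ,  0.0287]), [np.float64(0.0004490212199630486), np.float64(0.00044902121996304227)])
a [array([ 0.4582, -0.0716]), array([ 0.4014, -0.0832]), array([ 0.4132, -0.1431])]
b [array([ 0.4506, -0.0625]), array([ 0.398 , -0.0752]), array([ 0.4148, -0.1432])]
plate ends [ 0.3912 -0.1138  0.006 ] [ 0.4772 -0.0819  0.006 ] [ 0.3925 -0.115   0.006 ] [ 0.48   -0.0955  0.006 ]
stem [ 0.4261 -0.0653  0.02  ] [ 0.4288 -0.0682  0.02  ]
jar [ 0.4733 -0.1904  0.074 ] [ 0.4716 -0.1813  0.074 ] mandrel top [ 0.419  -0.1844  0.06  ] [ 0.422  -0.1866  0.06  ] tape [ 0.4058 -0.0212  0.019 ] [ 0.4083 -0.0233  0.019 ]
green box bottom/top [ 0.4463 -0.2705  0.    ]
(array([ 0.432 , -0.127 ,  0.1466]), [np.float64(0.002155327892243112), np.float64(0.0021553278922432817)])
```

Run:
```python
from h import *
np.set_printoptions(precision=3,suppress=True)
a=load('scene0.png');b=load('side0.png')
print(tri(ray(a,85,240),ray(b,70,250)),'blue corner bottom'); print(tri(ray(a,48,105),ray(b,22,140)),'blue top')
print(tri(ray(a,100,235),ray(b,98,240)),'red lever')
print(tri(ray(a,385,148),ray(b,322,116)), 'green')
print(tri(ray(a,262,160),ray(b,200,140)), 'trunk')
o,d=ray(load('wrist0.png'),280,320); print(o,d)
```

```text
(array([0.834, 0.25 , 0.005]), [np.float64(0.00443603010395215), np.float64(0.004436030103952215)]) blue corner bottom
(array([0.776, 0.27 , 0.308]), [np.float64(0.004931095834815876), np.float64(0.00493109583481587)]) blue top
(array([0.727, 0.238, 0.07 ]), [np.float64(0.0026304279610829422), np.float64(0.0026304279610828065)]) red lever
(array([ 0.493, -0.272,  0.195]), [np.float64(0.004007010803417525), np.float64(0.004007010803417546)]) green
(array([ 0.864, -0.227,  0.053]), [np.float64(0.004381215758239573), np.float64(0.004381215758239691)]) trunk
[0.331 0.594 0.382] [-0.519  0.218 -0.827]
```

>>> {"name": "drive_tool", "arguments": {"moves": [[1, -1, -0.4, 0, 0, -0.367], [1, -1, -0.4, 0, 0, -0.367], [1, -1, -0.4, 0, 0, -0.367], [1, -1, -0.4, 0, 0, -0.367], [1, -1, -0.4, 0, 0, -0.367]], "fingers": 1}}

```text
clock: 0.65
tool_pos: [0.3371, 0.427, 0.2879]
orientation: [-180.0, 0.0, -90.1]
force: [1.2, 1.1, -0.1]
opening: 0.0876
```

>>> {"name": "drive_tool", "arguments": {"moves": [[1, -0.5, 0, 0, 0, 0], [1, -0.5, 0, 0, 0, 0], [1, -0.5, 0, 0, 0, 0]]}}

```text
clock: 0.95
tool_pos: [0.4028, 0.2941, 0.2875]
orientation: [-180.0, 0.0, -90.1]
force: [1.5, 0.5, 0.8]
opening: 0.0879
```

>>> {"name": "drive_tool", "arguments": {"moves": [[1, 0, 0, 0, 0, 0], [1, 0, 0, 0, 0, 0], [1, 0, 0, 0, 0, 0]]}}

```text
clock: 1.25
tool_pos: [0.4022, 0.1438, 0.2872]
orientation: [-180.0, 0.0, -90.1]
force: [1.4, -1.6, -0.2]
opening: 0.0874
```

>>> {"name": "drive_tool", "arguments": {"moves": [[1, 0, 0, 0, 0, 0], [1, 0, 0, 0, 0, 0], [1, 0, 0, 0, 0, 0]]}}

```text
clock: 1.55
tool_pos: [0.4016, -0.006, 0.2873]
orientation: [-179.9, 0.1, -90.0]
force: [2.0, -0.1, -1.0]
opening: 0.0876
```

>>> {"name": "drive_tool", "arguments": {"moves": [[0.65, -0.05, 0, 0, 0, 0], [0.65, -0.05, 0, 0, 0, 0], [0.65, -0.05, 0, 0, 0, 0], [0.65, -0.05, 0, 0, 0, 0]]}}

```text
clock: 1.95
tool_pos: [0.4087, -0.1048, 0.2868]
orientation: [-180.0, 0.1, -90.3]
force: [-0.7, 0.4, -0.7]
opening: 0.0872
```

Run:
```python
from h import *
np.set_printoptions(precision=3,suppress=True)
for n in ['wrist','scene','side']:
    s=snap(n,n+'1.png')
s=load('wrist1.png')
print(ray(s,280,210),sensors.get_obs()['tool_pos'],sensors.get_obs()['joint_pos'])
```

```text
(array([ 0.493, -0.105,  0.444]), array([-0.309,  0.012, -0.951])) [ 0.409 -0.103  0.287] [ 12.922  -6.601 -23.028  -0.062 -73.51   77.176]
```

View pics/wrist1.png

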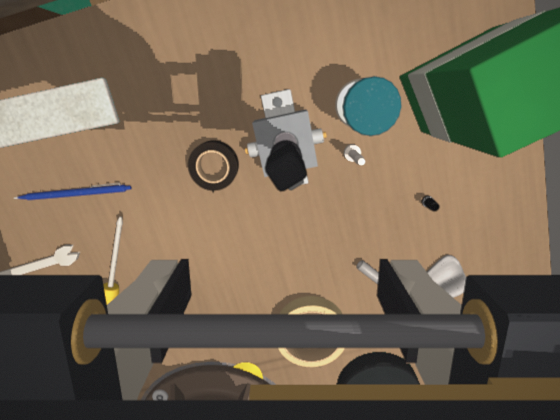

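Run:
```python
import cv2
a=cv2.imread('pics/wrist1.png')[85:205,235:335]
cv2.imwrite('pics/zoom1.png',cv2.resize(a,(500,600),interpolation=cv2.INTER_CUBIC))
b=cv2.imread('pics/scene1.png')
cv2.imwrite('pics/zoom1b.png',b)
```

```text
(no output)
```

View pics/zoom1.png

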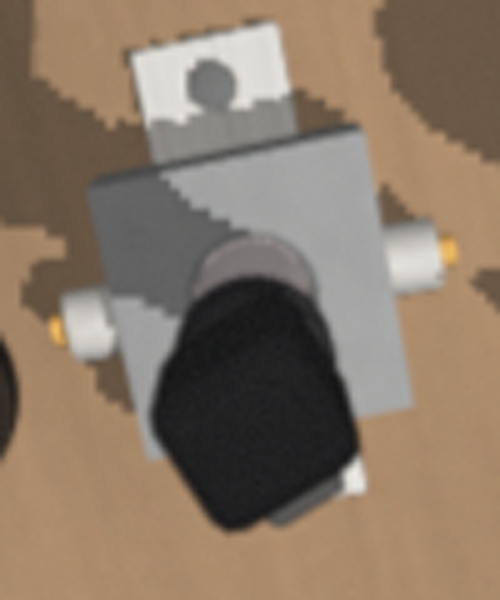

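View pics/scene1.png

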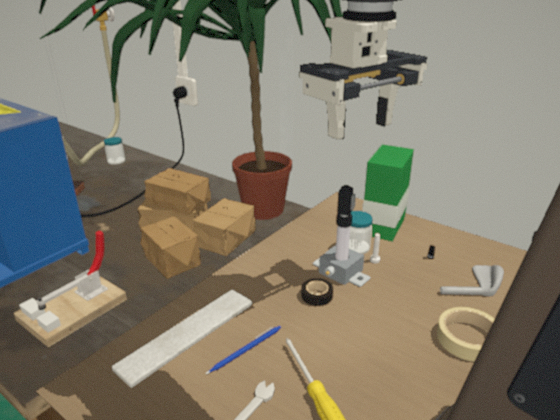

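Run:
```python
from h import *
np.set_printoptions(precision=4,suppress=True)
s=load('wrist1.png'); im=s['pixels'].astype(int)
m=(im.max(2)<55).astype(np.uint8); m[:110]=0;m[200:]=0;m[:,:255]=0;m[:,320:]=0
n,l,st,c=cv2.connectedComponentsWithStats(m); k=1+np.argmax(st[1:,4]); print(st[k],c[k])
cs,_=cv2.findContours((l==k).astype(np.uint8),cv2.RETR_EXTERNAL,cv2.CHAIN_APPROX_NONE); p=cs[0][:,0]
ap=cv2.approxPolyDP(cs[0],2.0,True)[:,0]; print(ap.tolist())
P=np.array([onz(s,u,v,.179)[:2] for u,v in ap]); print(P)
for i in range(len(P)):
    d=P[(i+1)%len(P)]-P[i]; print(ap[i],np.linalg.norm(d)*1e3,np.degrees(np.arctan2(d[1],d[0]))%90)
# button strip
for u,v in [(275,522),(345,487),(235,530),(358,447),(152,410)]:
    print((u,v),onz(s,235+u/5-.4,85+v/5-.4,.179),onz(s,235+u/5-.4,85+v/5-.4,.166))
# holder corners
H=[onz(s,235+u/5-.4,85+v/5-.4,.036)[:2] for u,v in [(88,190),(360,127),(413,405),(150,458)]]; print(H,np.mean(H,0))
```

```text
[ 266  141   40   50 1427] [285.2635 164.8711]
[[290, 141], [281, 141], [274, 145], [266, 164], [266, 171], [280, 190], [291, 186], [305, 175], [299, 150]]
[[ 0.4573 -0.1091]
 [ 0.4573 -0.1029]
 [ 0.4545 -0.098 ]
 [ 0.4412 -0.0921]
 [ 0.4361 -0.092 ]
 [ 0.4221 -0.1019]
 [ 0.425  -0.1099]
 [ 0.4331 -0.1199]
 [ 0.451  -0.1154]]
[290 141] 6.259557447695012 89.78145391223131
[281 141] 5.621156794186776 29.308060428711343
[274 145] 14.602258572618473 66.46809739217954
[266 164] 5.0482152262240625 88.94258277869986
[266 171] 17.169404625440645 35.14524557566003
[280 190] 8.493061382156958 20.36600991726513
[291 186] 12.846920190309639 38.90782432927975
[305 175] 18.43926601493844 13.949768983927926
[299 150] 8.906360976735371 45.13956235838503
(275, 522) [ 0.4228 -0.1089  0.179 ] [ 0.4194 -0.1091  0.166 ]
(345, 487) [ 0.428  -0.1189  0.179 ] [ 0.4248 -0.1196  0.166 ]
(235, 530) [ 0.4216 -0.1031  0.179 ] [ 0.4181 -0.103   0.166 ]
(358, 447) [ 0.4338 -0.1207  0.179 ] [ 0.4309 -0.1215  0.166 ]
(152, 410) [ 0.4393 -0.0914  0.179 ] [ 0.4367 -0.0907  0.166 ]
[array([ 0.4575, -0.0713]), array([ 0.4701, -0.1286]), array([ 0.4112, -0.1411]), array([ 0.3996, -0.0833])] [ 0.4346 -0.1061]
```

>>> {"name": "drive_tool", "arguments": {"moves": [[0, -0.18, 0, 0, 0, 0.14], [0, -0.18, 0, 0, 0, 0.28], [0, -0.18, 0, 0, 0, 0.42], [0, -0.18, 0, 0, 0, 0.56], [0, -0.18, 0, 0, 0, 0.7], [0, -0.18, 0, 0, 0, 0.84], [0, -0.18, 0, 0, 0, 0.93], [0, -0.18, 0, 0, 0, 0.93]]}}

```text
clock: 2.9
tool_pos: [0.4364, -0.1007, 0.2871]
orientation: [180.0, 0.1, -145.6]
force: [1.1, 0.5, -0.0]
opening: 0.0872
```

Run:
```python
from h import *
np.set_printoptions(precision=4,suppress=True)
s=snap('wrist','wrist2.png')
o=sensors.get_obs();print(ray(s,280,210),o['tool_pos'],o['orientation'],o['joint_pos'])
print(proj(s,[.4355,-.106,.179]))
u,v=map(int,proj(s,[.4355,-.106,.179]))
a=cv2.imread('pics/wrist2.png')[v-70:v+50,u-60:u+60]
cv2.imwrite('pics/zoom2.png',cv2.resize(a,(600,600),interpolation=cv2.INTER_CUBIC)); print(u,v)
```

```text
(array([ 0.4837, -0.1703,  0.4438]), array([-0.1659,  0.2618, -0.9508])) [ 0.4364 -0.1009  0.2871] [ 179.9657    0.0895 -145.4168] [ 12.2679  -3.7458 -20.5119  -0.0687 -73.1642  22.3352]
(np.float64(288.8526046457542), np.float64(202.29297438905607))
288 202
```

View pics/zoom2.png

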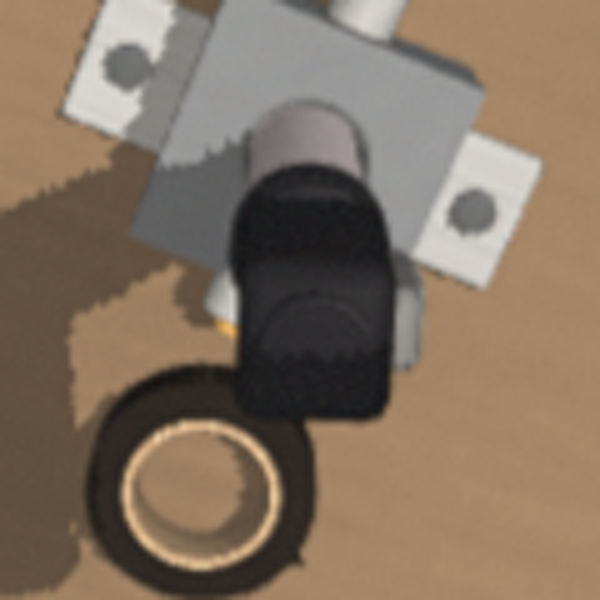

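Run:
```python
from h import *
np.set_printoptions(precision=4,suppress=True)
s=load('wrist2.png');F=lambda u,v:(228+u/5-.4,132+v/5-.4)
P={n:onz(s,*F(*p),.179) for n,p in dict(c=(314,340),L=(240,345),R=(389,345),bot=(314,417),top=(314,265)).items()}
print(P, np.linalg.norm(P['L']-P['R']),np.linalg.norm(P['top']-P['bot']))
d=P['R']-P['L'];print(np.degrees(np.arctan2(d[1],d[0])))
c=P['c'];o=sensors.get_obs()
from scipy.spatial.transform import Rotation as Ro
R=Ro.from_euler('xyz',o['orientation'],degrees=True).as_matrix()
t=np.array([c[0],c[1],.133]);print(R.T@(t-o['tool_pos'])/.15, R.T@(np.array([.4346,-.1061,.133])-o['tool_pos'])/.15)
H=onz(s,*F(308,102),.036);print(H)
```

```text
{'c': array([ 0.4357, -0.1083,  0.179 ]), 'L': array([ 0.4442, -0.1016,  0.179 ]), 'R': array([ 0.4263, -0.1139,  0.179 ]), 'bot': array([ 0.429 , -0.0986,  0.179 ]), 'top': array([ 0.4422, -0.1176,  0.179 ])} 0.02180895301143401 0.023183220199403498
-145.53670393502765
[ 0.0332 -0.0387  1.0274] [ 0.031  -0.0221  1.0274]
[ 0.4415 -0.1182  0.036 ]
```

>>> {"name": "drive_tool", "arguments": {"moves": [[0.032, -0.03, 0, 0, 0, 0], [0.032, -0.03, 0.25, 0, 0, 0], [0.032, -0.03, 0.5, 0, 0, 0], [0.032, -0.03, 0.7, 0, 0, 0], [0.032, -0.03, 0.85, 0, 0, 0], [0.032, -0.03, 1, 0, 0, 0], [0.032, -0.03, 1, 0, 0, 0], [0.032, -0.03, 1, 0, 0, 0]]}}

```text
clock: 3.75
tool_pos: [0.4353, -0.1072, 0.1376]
orientation: [180.0, 0.1, -145.3]
force: [0.4, 1.0, -0.1]
opening: 0.0879
```

Run:
```python
from h import *
for n in ['wrist','scene','side']: snap(n,n+'3.png')
a=cv2.imread('pics/wrist3.png')[120:420,130:430]
b=cv2.imread('pics/scene3.png')[140:300,280:410]
c=np.zeros((600,790,3),np.uint8); c[:300,:300]=a; c[:600,302:790]=cv2.resize(b,(488,600),interpolation=cv2.INTER_CUBIC)
cv2.imwrite('pics/zoom3.png',c)
print(sensors.get_obs()['tool_pos'],sensors.get_obs()['force'])
```

```text
[ 0.43611349 -0.10706617  0.13845186] [-0.63679898 -0.61597919  0.13194526]
```

View pics/zoom3.png

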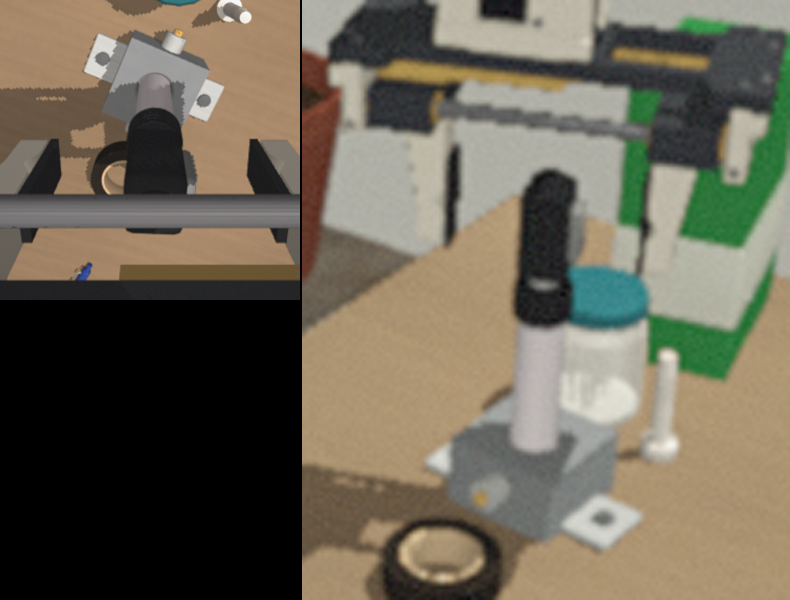

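>>> {"name": "drive_tool", "arguments": {"moves": [[0, 0, 0.03, 0, 0, 0], [0, 0, 0.03, 0, 0, 0], [0, 0, 0.03, 0, 0, 0], [0, 0, 0.03, 0, 0, 0], [0, 0, 0.03, 0, 0, 0], [0, 0, 0.03, 0, 0, 0], [0, 0, 0.03, 0, 0, 0], [0, 0, 0.03, 0, 0, 0]], "fingers": -1}}

```text
clock: 4.7
tool_pos: [0.4361, -0.1071, 0.1339]
orientation: [-180.0, 0.2, -145.4]
force: [0.8, 0.7, 0.1]
opening: 0.029
```

>>> {"name": "drive_tool", "arguments": {"moves": [[0, 0, 0, 0, 0, 0], [0, 0, 0, 0, 0, 0], [0, 0, 0, 0, 0, 0], [0, 0, 0, 0, 0, 0]]}}

```text
clock: 5.1
tool_pos: [0.4359, -0.1071, 0.1338]
orientation: [-180.0, 0.2, -145.4]
force: [-0.9, -0.0, 0.2]
opening: 0.0239
```

Run:
```python
from h import *
o=sensors.get_obs();print(o['opening'],o['force'],o['moment'],o['tool_pos'])
snap('scene','scene4.png');snap('side','side4.png')
b=cv2.imread('pics/scene4.png')[140:300,280:410]
cv2.imwrite('pics/zoom4.png',cv2.resize(b,(488,600),interpolation=cv2.INTER_CUBIC))
```

```text
0.02388363059240855 [-0.85673832 -0.03987601  0.22652698] [-0.18326194  0.44727936 -0.00066194] [ 0.4358596  -0.10711834  0.13384229]
```

View pics/zoom4.png

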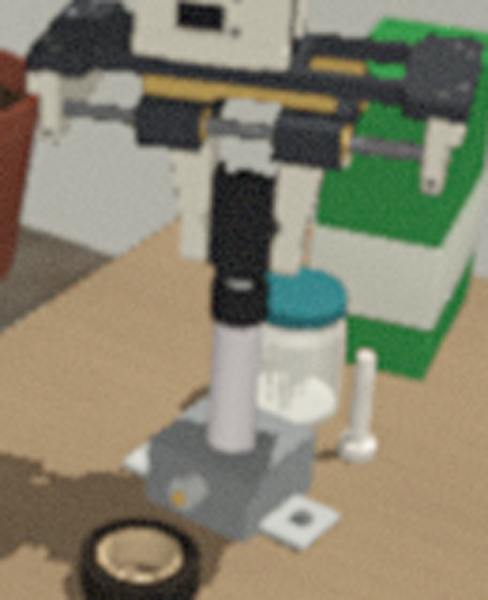

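>>> {"name": "drive_tool", "arguments": {"moves": [[0, 0, -0.025, 0, 0, 0], [0, 0, -0.05, 0, 0, 0], [0, 0, -0.075, 0, 0, 0], [0, 0, -0.1, 0, 0, 0], [0, 0, -0.125, 0, 0, 0], [0, 0, -0.15, 0, 0, 0], [0, 0, -0.17, 0, 0, 0], [0, 0, -0.17, 0, 0, 0]]}}

```text
clock: 6.0
tool_pos: [0.4359, -0.1072, 0.1597]
orientation: [-180.0, 0.2, -145.4]
force: [0.2, -0.3, -3.0]
opening: 0.0237
```

Run:
```python
from h import *
o=sensors.get_obs();print(o['opening'],o['force'],o['tool_pos'])
snap('scene','scene5.png')
b=cv2.imread('pics/scene5.png')[140:300,280:410]
cv2.imwrite('pics/zoom5.png',cv2.resize(b,(488,600),interpolation=cv2.INTER_CUBIC))
```

```text
0.02373322661248578 [ 0.20164319 -0.30816447 -3.00477176] [ 0.43592039 -0.10718617  0.15971824]
```

View pics/zoom5.png

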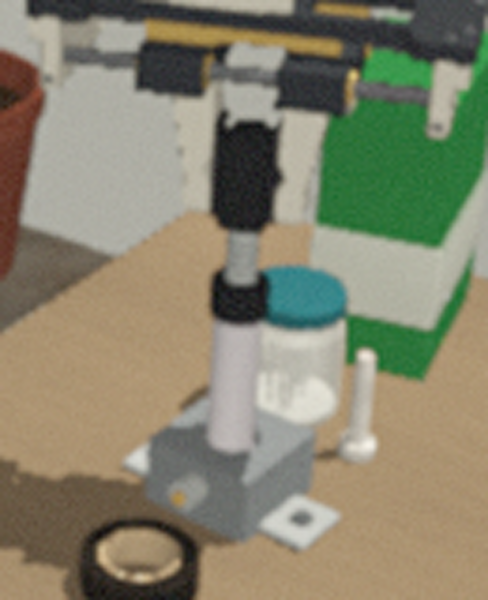

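The rod slides out (steel rod visible at zoom (240,255)) and the collar has not moved. Next, over the first click.

>>> {"name": "drive_tool", "arguments": {"moves": [[0, 0, -0.025, 0, 0, 0], [0, 0, -0.05, 0, 0, 0], [0, 0, -0.075, 0, 0, 0], [0, 0, -0.1, 0, 0, 0], [0, 0, -0.125, 0, 0, 0], [0, 0, -0.15, 0, 0, 0], [0, 0, -0.18, 0, 0, 0], [0, 0, -0.2, 0, 0, 0]]}}

```text
clock: 6.85
tool_pos: [0.4357, -0.1072, 0.1899]
orientation: [-180.0, 0.2, -145.4]
force: [0.3, 0.2, -6.5]
opening: 0.0239
```

>>> {"name": "drive_tool", "arguments": {"moves": [[0, 0, -0.01, 0, 0, 0], [0, 0, -0.02, 0, 0, 0], [0, 0, -0.027, 0, 0, 0], [0, 0, -0.027, 0, 0, 0]]}}

```text
clock: 7.25
tool_pos: [0.4358, -0.1072, 0.1942]
orientation: [-180.0, 0.2, -145.4]
force: [0.3, 0.8, -2.1]
opening: 0.0239
```

Run:
```python
from h import *
o=sensors.get_obs();print(o['opening'],o['force'],o['tool_pos'])
snap('scene','scene6.png')
b=cv2.imread('pics/scene6.png')[140:300,280:410]
cv2.imwrite('pics/zoom6.png',cv2.resize(b,(488,600),interpolation=cv2.INTER_CUBIC))
```

```text
0.023929302182835566 [ 0.32047229  0.81713452 -2.13048465] [ 0.43584611 -0.10723427  0.19422629]
```

View pics/zoom6.png

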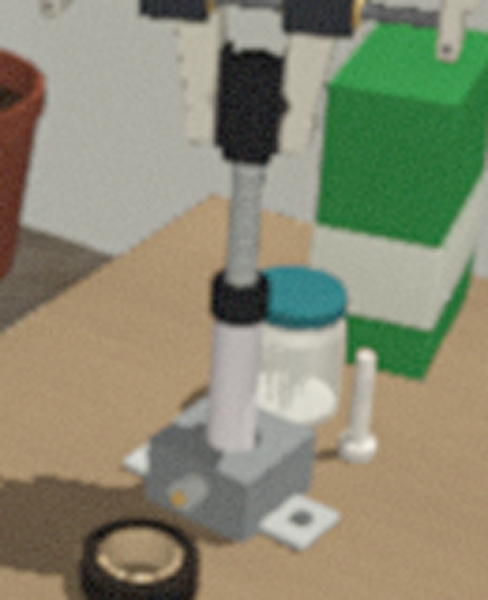

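>>> {"name": "drive_tool", "arguments": {"moves": [[0, 0, -0.007, 0, 0, 0], [0, 0, -0.013, 0, 0, 0], [0, 0, -0.013, 0, 0, 0], [0, 0, -0.013, 0, 0, 0]]}}

```text
clock: 7.7
tool_pos: [0.4357, -0.1072, 0.1959]
orientation: [-180.0, 0.2, -145.4]
force: [-0.5, -0.4, -5.3]
opening: 0.0239
```

>>> {"name": "drive_tool", "arguments": {"moves": [[0, 0, -0.007, 0, 0, 0], [0, 0, -0.013, 0, 0, 0], [0, 0, -0.013, 0, 0, 0], [0, 0, -0.013, 0, 0, 0]]}}

```text
clock: 8.1
tool_pos: [0.4352, -0.1072, 0.1976]
orientation: [180.0, 0.1, -145.4]
force: [0.1, 0.5, -9.7]
opening: 0.0241
```

Run:
```python
from h import *
o=sensors.get_obs();print(o['opening'],o['force'],o['tool_pos'])
snap('scene','scene7.png')
# collar/tube vertical displacement between frames by template phase: collar patch column profile
for f in ['scene4','scene5','scene6','scene7']:
    im=cv2.imread(f'pics/{f}.png').astype(int)
    col=im[205:265,336:352].max(2).mean(1); print(f,np.round(col[8:30]))
b=cv2.imread('pics/scene7.png')[140:300,280:410]
cv2.imwrite('pics/zoom7.png',cv2.resize(b,(488,600),interpolation=cv2.INTER_CUBIC))
```

```text
0.024143205048092673 [ 0.07368125  0.45359705 -9.73831624] [ 0.4352324  -0.10723123  0.19756869]
scene4 [ 52.  62.  76.  72.  52.  39.  40.  42.  40.  40.  40.  42.  54.  92.
 145. 173. 181. 182. 181. 180. 180. 180.]
scene5 [109. 100.  81.  53.  37.  41.  41.  42.  41.  39.  43.  47.  76. 126.
 165. 179. 181. 180. 180. 178. 178. 178.]
scene6 [113. 103.  83.  60.  41.  39.  40.  40.  40.  38.  42.  46.  61. 108.
 158. 177. 179. 179. 178. 177. 176. 177.]
scene7 [ 97.  79.  52.  39.  40.  40.  39.  41.  43.  43.  44.  68. 114. 155.
 174. 178. 178. 178. 177. 176. 176. 177.]
```

View pics/zoom7.png

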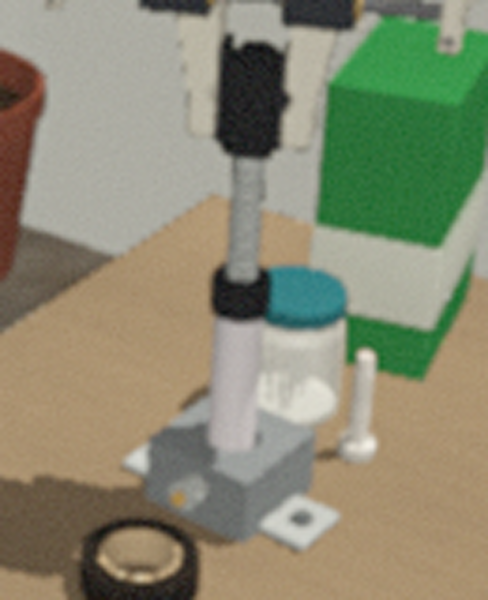

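Run:
```python
from h import *
def zfrom(s,u,v,x=.4355,y=-.1065):
    zs=np.linspace(.0,.35,3501); vv=np.array([proj(s,[x,y,z])[1] for z in zs]); return zs[np.argmin(abs(vv-v))]
for f in ['scene5','scene6','scene7']:
    s=load(f+'.png'); im=s['pixels'].astype(int).max(2)
    out=[]
    u0=proj(s,[.4355,-.1065,.14])[0]
    for name,(r0,r1),lvl,up in (('headbot',(165,215),80,True),('collarbot',(215,235),110,True)):
        col=np.array([im[r,int(round(u0))-2:int(round(u0))+3].mean() for r in range(r0,r1)])
        i=[k for k in range(1,len(col)) if col[k-1]<lvl<=col[k]]
        r=[r0+k-1+(lvl-col[k-1])/(col[k]-col[k-1]) for k in i]
        out.append((name,[(round(q,2),round(float(zfrom(s,u0,q)),4)) for q in r]))
    print(f,out)
```

```text
scene5 [('headbot', [(np.float64(201.12), 0.149)]), ('collarbot', [(np.float64(226.14), 0.0981)])]
scene6 [('headbot', [(np.float64(182.91), 0.1844)]), ('collarbot', [(np.float64(226.49), 0.0973)])]
scene7 [('headbot', [(np.float64(181.29), 0.1875)]), ('collarbot', [(np.float64(225.29), 0.0999)])]
```

>>> {"name": "drive_tool", "arguments": {"moves": [[0, 0, -0.007, 0, 0, 0], [0, 0, -0.013, 0, 0, 0], [0, 0, -0.02, 0, 0, 0], [0, 0, -0.027, 0, 0, 0], [0, 0, -0.033, 0, 0, 0], [0, 0, -0.04, 0, 0, 0], [0, 0, -0.05, 0, 0, 0], [0, 0, -0.05, 0, 0, 0]]}}

```text
clock: 8.95
tool_pos: [0.4355, -0.1076, 0.206]
orientation: [-179.9, 0.1, -145.4]
force: [-2.4, -1.6, 0.9]
opening: 0.0238
```

Run:
```python
from h import *
o=sensors.get_obs();print(o['opening'],o['force'],o['tool_pos'])
snap('scene','scene8.png')
b=cv2.imread('pics/scene8.png')[140:300,280:410]
cv2.imwrite('pics/zoom8.png',cv2.resize(b,(488,600),interpolation=cv2.INTER_CUBIC))
```

```text
0.023752854682511978 [-2.42016181 -1.58651454  0.8614674 ] [ 0.43551083 -0.10763399  0.20601034]
```

View pics/zoom8.png

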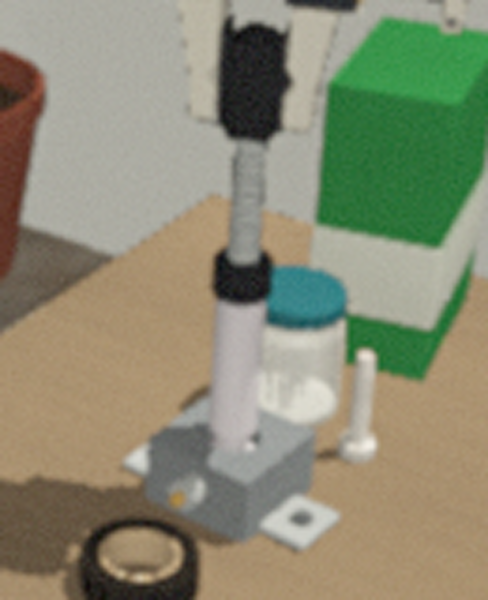

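>>> {"name": "drive_tool", "arguments": {"moves": [[0, 0, -0.05, 0, 0, 0], [0, 0, -0.12, 0, 0, 0], [0, 0, -0.2, 0, 0, 0], [0, 0, -0.3, 0, 0, 0], [0, 0, -0.4, 0, 0, 0], [0, 0, -0.48, 0, 0, 0], [0, 0, -0.53, 0, 0, 0], [0, 0, -0.53, 0, 0, 0]]}}

```text
clock: 9.8
tool_pos: [0.436, -0.1075, 0.2868]
orientation: [-179.9, 0.3, -145.3]
force: [-0.1, 0.6, -1.9]
opening: 0.0238
```

>>> {"name": "drive_tool", "arguments": {"moves": [[0, 0, 0, 0, 0, 0], [0, 0, 0, 0, 0, 0], [0, 0, 0, 0, 0, 0], [0, 0, 0, 0, 0, 0], [0, 0, 0, 0, 0, 0]]}}

```text
clock: 10.3
tool_pos: [0.4359, -0.1075, 0.2865]
orientation: [-179.9, 0.3, -145.4]
force: [0.7, 0.1, -2.5]
opening: 0.0238
```

Run:
```python
from h import *
o=sensors.get_obs();print(o['opening'],o['force'],o['tool_pos'],o['qvel'])
snap('scene','scene9.png');snap('side','side9.png')
b=cv2.imread('pics/scene9.png')[120:310,270:400]
d=cv2.imread('pics/side9.png')[80:270,240:370]
cv2.imwrite('pics/zoom9.png',np.hstack([cv2.resize(x,(398,590),interpolation=cv2.INTER_CUBIC) for x in (b,d)]))
```

```text
0.02381430397983373 [ 0.67206676  0.05316149 -2.50916844] [ 0.43591215 -0.10752599  0.28652137] [-0.02686662 -0.23177532  0.0634113  -0.0487694   0.01752582  0.13142908]
```

View pics/zoom9.png

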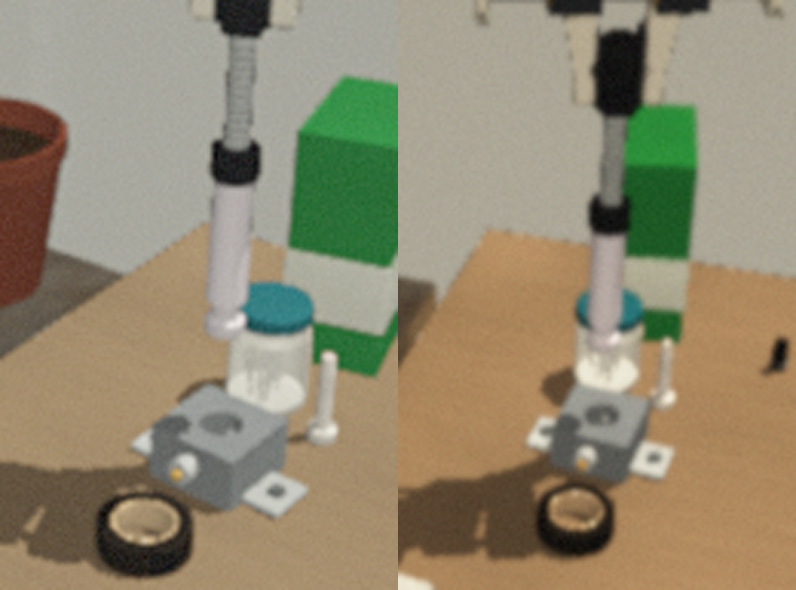

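Run:
```python
from h import *
np.set_printoptions(precision=4,suppress=True)
a=load('scene9.png');b=load('side9.png')
k=398/130;k2=590/190
A=lambda u,v:(270+u/k-.4,120+v/k2-.4);B=lambda u,v:(240+(u-398)/k-.4,80+v/k2-.4)
foot=tri(ray(a,*A(224,325)),ray(b,*B(603,345)))
hb=tri(ray(a,*A(241,33)),ray(b,*B(618,113)))
ct=tri(ray(a,*A(236,145)),ray(b,*B(611,203)))
print(foot,hb,ct,np.linalg.norm(hb[0]-ct[0]))
v=hb[0]-foot[0];print(np.linalg.norm(v),np.degrees(np.arccos(v[2]/np.linalg.norm(v))))
for n,s0 in(('scene0',a),): 
    i0=cv2.imread('pics/scene4.png')[225:310,290:390].astype(int);i1=cv2.imread('pics/scene9.png')[225:310,290:390].astype(int); print('diff',abs(i1-i0)[50:].mean())
```

```text
(array([ 0.4361, -0.1065,  0.101 ]), [np.float64(0.0007445235685241714), np.float64(0.0007445235685240895)]) (array([ 0.4326, -0.103 ,  0.2814]), [np.float64(0.0007710831889535579), np.float64(0.0007710831889536141)]) (array([ 0.4369, -0.1084,  0.2145]), [np.float64(8.63129328262592e-05), np.float64(8.631293282623846e-05)]) 0.0672174351254781
0.18045450976423996 1.566310083256775
diff 9.153809523809525
```

```bash
python3 -c "
from h import *
print(ticket.close_job()); o=sensors.get_obs(); print(o['clock'],o['opening'],o['force'])"
```

```text
the job is handed in; nothing more can be done
None
the job is handed in; nothing more can be done
```

I squeezed the button and drew the head straight up to the second stop with the catch still holding the tube. I then pulled the tube out of the catch and lifted it clear. The job was handed in at about 10.4 s with the stick held; no verdict was reported.

**Grip:** The fingers closed across the button at a yaw of about 35°. The opening stayed near 23.9 mm, so the button was fully pressed.

**Second stop:** The head had risen about 60 mm while the collar had moved only about 1 mm. Pulling 3.4 mm further raised the head and collar together (about 3 mm in the images), with the gap between them unchanged to 0.5 mm and the pull at 9.7 N. So the rod was at its hard end while the catch still held.

**Final state:**
- The foot is at about z = 0.10 m, about 60 mm above the holder's top.
- Tilt is about 1.6°.
- The length from foot to the head's lower edge is 180 mm, against 182 mm expected fully drawn out.
- The vertical force is −2.5 N, which is about the stick's weight.

**Disagreements and gaps:**
- The gap between collar and head measured 67 mm against 64 mm expected, which I put down to image resolution.
- I saw a side force of about 3 N just after the tube snapped out of the catch; it was gone by the end.
- The jar, mandrel and tape roll looked unmoved in the last pictures, but I did not measure their final positions.

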